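# Open the burnout kiln with its lid lever

### The job

The wax burnout is finished: push the kiln's mains toggle switch over to its other side (off), then press down the long arm of the lid lever with your fingertips, smoothly, until the heavy lid is fully open, and finish still holding the lever down so that the hot flask can be taken out with tongs. The lid is hot: do not touch it, do not let it drop, do not open it while the switch is still on, and leave everything else on the bench where it stands.

Things in the scene. Friction and masses are not known exactly. Their poses are not given: they have to be found in the camera images.
- kiln: top-loading bench kiln, grey steel box on short feet, 240 mm deep (its x), 230 mm wide (its y), rim 205 mm high, closed lid top 250 mm high; a flask stands in its chamber. Origin: centre of its underside on the bench; its own -x is the front, +y the side with the lever. On the front is a white control pod (115 mm deep, 130 mm wide, top 105 mm high) carrying the toggle switch. It is fixed to the bench
- kiln_lid (a joint): opening angle of the lid in rad: 0 closed, about 1.03 when the lever is fully down. The lid weighs about 2 kg, is hinged along the kiln's back edge (+x), lifts at the front, is only carried by the lever and falls shut when the lever is let go. It is hot: never touch it
- lid_front (a point): middle of the lid's front face, 23 mm under the lid's top when closed; rises and swings back as the lid opens
- lift_lever (a joint): lever angle in rad: 0 at rest with the long arm up, grows as the long arm is pressed down, mechanical stop at 0.60. It turns about a level axis parallel to the kiln's y
- lever_pivot (a point): pivot of the lever on the kiln's side, fixed to the lever: an aluminium flat bar 22 mm wide and 8 mm thick; the long arm points to the front of the kiln, the short arm carries a roller under an arm of the lid
- lever_pad (a point): centre of the upper face of the black flat hand plate (75 mm long along the bar, 46 mm wide, 10 mm thick) on the long arm, 255 mm from the pivot; at rest about 285 mm above the bench and 20 degrees nose up, fully down about 135 mm above the bench and 15 degrees nose down. Pressing it down takes 10 to 18 N over the first half and 2 to 7 N near the bottom. Its x axis lies along the bar, from the plate to the pivot; z is the normal of its face
- mains_switch (a joint): angle of the mains toggle in rad: about 0 on (leaning to the kiln's -y, away from the lever), 0.9 off (leaning as far to the kiln's +y, the lever side). It stays where it is left and takes about 1 N at its tip
- switch_pivot (a point): pivot of the toggle, 3 mm above the flat top of the control pod, 85 mm in front of the kiln's front face and 55 mm to the kiln's -y of its middle; axes as the kiln's
- switch_tip (a point): centre of the round end of the toggle's bat handle (12 mm thick, round end 38 mm from the pivot)
- sample_jar: bystander: small clear jar with white cap, 34 mm across, 46 mm high; origin at its foot
- flux_jar: bystander: brown glass jar with steel cap, 68 mm across, 75 mm high; origin at its foot
- empty_flask: bystander: open steel casting flask (tube), 76 mm across, 90 mm high; origin at its foot
- bench_brush: bystander: wooden bench brush lying on its bristles, 150 x 42 x 50 mm; origin at its foot
- gem_tray: bystander: flat black stone tray, 130 x 180 x 16 mm; origin at its foot
- tweezers: bystander: steel tweezers lying flat, 155 mm long, 8 mm high; origin under the middle
- crucible: bystander: white ceramic crucible bowl, 68 mm across, 42 mm high; origin at its foot

How it is judged:
By the outcome, as a careful person would: the job done as asked, in the order asked, and still so for the second after the job is handed in, while the arm keeps its last pose, push and grip.
It also fails if it takes over 48 s, if anything falls off the work surface, if the arm or the gripper's body presses on something with over 40 N, if the wrist force passes 120 N, or if a joint passes its speed limit or range.

### The arm

A 6-joint arm with a two-finger parallel gripper is mounted at the origin on the work surface. World frame = base frame: x ahead of the robot, y to its left, z up, the work surface at z = 0. Lengths are in m, angles in rad, forces in N, time in s.
With the tool pointing down it reaches from about 0.3 to 0.875 m from the base axis. Payload 4.2 kg.
Tool frame: the origin (TCP) lies on the mounting face of the last link; the fingertips stand 173 mm ahead of it and the grasp point (between the pads) lies 155 mm ahead of it; z points along the fingers, y is the line along which they close (so a half turn about z gives the same grasp; the last joint's range is limited). The gripper opens to 85 mm and grips with 20 to 120 N. Pads are 22 mm wide; open, the fingers measure 114 mm over their backs; the gripper's body (76 mm by 85 mm) begins 54 mm behind the grasp point. The pads swing forward as they close: fully open they stand 13 mm farther back than shut.
Start: joints at [-1.367, 0.32, 1.565, -0, 1.257, -0.02], TCP at [0.128, -0.561, 0.405] pointing down, gripper open.
Joint ranges: [-3.11, 3.11], [-0.84, 2.01], [0.21, 2.61], [-1.34, 4.49], [0.05, 2.63], [-2.56, 2.56]. Speed limits (rad/s): [2.57, 2.57, 3.14, 3.14, 3.14, 3.14].

### API

Orientations are given as [roll, pitch, yaw] about the fixed x, y, z axes, in that order (R = Rz(yaw) Ry(pitch) Rx(roll)).
In Python, from station import monitor, read_camera, camera_info, ctrl gives the robot as it stands.
- The arm moves only by the tool drive_tool, never from a script. Its argument "commands" is a list that holds one entry, the list of rows, each a list of 7 numbers: the turn, a rotation vector about the tool's x, y, z in degrees, then the shift along the tool's x, y, z in m, then the opening in per cent of the stroke, from 0 (shut) to 100 (fully open). In form: [[[wx, wy, wz, tx, ty, tz, jaw], ...]]. A call has 1 to 8 rows; each row shifts and turns the commanded pose from where the row before left it, along the tool's axes as they then stand; what a row does not reach is not made up. A row lasts 1/10 s, in which the tool goes at most 50 mm and 8.59 degrees, less where a joint would pass 70% of its speed; a pose out of reach is approached as far as the arm can. A call with a gripper value outside its range is refused whole. The fingers move at their own pace and stop on an object; "force" is the grip in N (left out, the last holds). Time passes only in rows, so rows that do not move let the fingers close. It gives the time, the measured TCP pose, the force, the opening and the grip force at its end, in the units of the state.
- monitor.get_state(): the state, without advancing time (a new reading comes with each control period).
- read_camera(name): name is "scene" or "top" or "wrist"; returns the picture (420x560x3 uint8, red, green, blue); there is no depth.
- camera_info(name): a dict with "vfov" (degrees; the focal length in pixels is half the picture's height over the tangent of half this angle, whatever the lens; pixels are square), "cx", "cy" (the principal point, pixels), "D" ([k1, k2, p1, p2, k3] as OpenCV has them; the pictures are not rectified), "world_from_camera" (4x4, takes a point from camera to world coordinates); the wrist camera has in their place "T_tool_cam" (4x4, takes a point from camera to tool coordinates, whose origin is the TCP and whose axes are the flange's). Camera axes: x right, y up, looking along -z (the intrinsics and any distortion apply to the point x, -y, -z); pixel columns grow to the right and rows downward; lengths in m; the calibration is good to about 2 mm. A picture is of the moment at which its call begins: read the wrist's pose just before it. camera_info takes no time and is no camera call.
- ctrl.job_done(): hands the job in; it is judged then, once.
The state is a dict: "t": time; "joints": joint angles; "qvel": joint speeds; "tau": joint torques, N m; "eef_pos": TCP position; "tcp_rot": TCP orientation; "ft_force": force on the tool from outside, world axes, zero at the start; "wrist_torque": the same for the moment, N m; "grip_width": finger opening in m; "gripper_force": force on a finger pad.
Only numpy, scipy, OpenCV 4.12 (cv2) and the standard library are available. Lean on these libraries where they do the work, as an engineer would, in place of code of your own. Each camera call takes 0.05 s, during which the arm holds its last target. There are 200 camera calls.

## Working session

There is one attempt and no reset: what is moved stays moved. The work goes in short steps, Python scripts to look and compute and a tool call to move; the robot and the scene stay as the last step left them, time stands still between calls to the robot, and variables do not carry over. Pictures are saved under pics/ and viewed, at most 10 in all, crops included, and the job is handed in when it is done.

Besides the shell and the picture viewer there is one more tool, called after ">>>" as name(argument=value, ...), one argument or row to a line, values as JSON. drive_tool: Moves the arm, as the interface text tells. Its arguments: {"type":"object","properties":{"commands":{"type":"array"},"force":{"type":"number"}},"required":["commands"]}

```bash
mkdir -p pics; ls; python3 - <<'E'
from station import monitor, read_camera, camera_info
import cv2,numpy as np
for n in("scene","top"):
    cv2.imwrite(f"pics/{n}0.png",read_camera(n)[:,:,::-1]); 
for n in("scene","top","wrist"): print(n,camera_info(n))
s=monitor.get_state();print(s)
E
```

```text
pics
scene {'vfov': 43.64027006272902, 'cx': 279.81692430415353, 'cy': 211.58736333875476, 'D': array([-0.08237648,  0.        ,  0.        ,  0.        ,  0.        ]), 'world_from_camera': array([[ 0.93343936,  0.23727004, -0.26906113,  0.2654535 ],
       [-0.35831635,  0.58042785, -0.73124067, -0.89210869],
       [-0.01733093,  0.77897782,  0.62681193,  0.96672876],
       [ 0.        ,  0.        ,  0.        ,  1.        ]])}
top {'vfov': 42.372311229680236, 'cx': 270.32538662925253, 'cy': 207.4823673692955, 'D': array([-0.13694053,  0.        ,  0.        ,  0.        ,  0.        ]), 'world_from_camera': array([[ 2.86491265e-05,  9.97177348e-01, -7.50821935e-02,
         4.80021436e-01],
       [-9.99739885e-01, -1.68384376e-03, -2.27448407e-02,
        -1.62696361e-02],
       [-2.28070666e-02,  7.50633151e-02,  9.96917919e-01,
         1.59093701e+00],
       [ 0.00000000e+00,  0.00000000e+00,  0.00000000e+00,
         1.00000000e+00]])}
wrist {'vfov': 63.917089067547195, 'cx': 279.60630288832994, 'cy': 205.3528461475562, 'D': array([-0.07211484,  0.        ,  0.        , 
[... 381 characters left out ...]
)}
{'t': 0.1, 'joints': array([-1.36699799e+00,  3.20185527e-01,  1.56553789e+00, -1.62721433e-05,
        1.25737868e+00, -2.00198462e-02]), 'qvel': array([-6.88594748e-04, -2.24454552e-03, -4.04759674e-03, -6.43612254e-04,
       -4.91000551e-04,  7.16705527e-05]), 'tau': array([ 7.66114517e-04, -4.16409588e+01, -2.34704232e+01, -6.96611664e-05,
        4.86448553e-03,  5.08771905e-06]), 'eef_pos': array([ 0.12758008, -0.5605107 ,  0.40399794]), 'tcp_rot': array([-3.14008320e+00, -1.47479955e-05,  2.23823196e-01]), 'ft_force': array([0.33551547, 0.31227484, 0.68677076]), 'wrist_torque': array([-0.00323409,  0.00068201,  0.03070348]), 'gripper_force': 0.0, 'grip_width': 0.08549919000084912}
```

View pics/scene0.png

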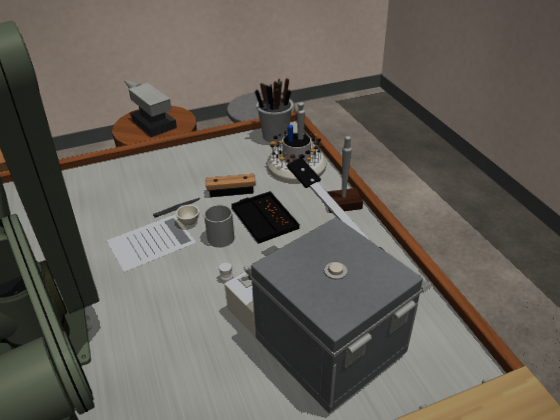

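View pics/top0.png

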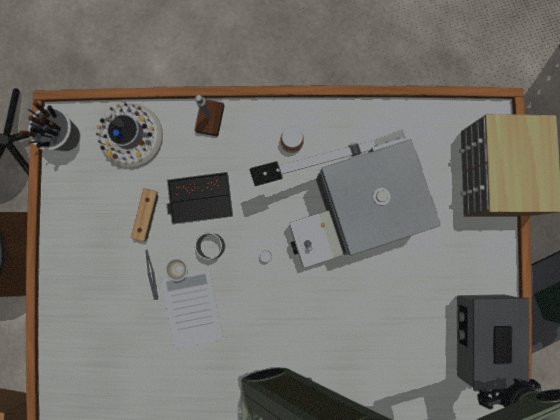

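The scene view shows the kiln at about (330,300), with the lever reaching to a black pad at (303,172). In the top view the lid is at about (380,195), the pod at (318,242), the toggle near (308,246) and the pad at (265,174). The sample jar is close by at (265,257).

```bash
cat > h.py <<'E'
import numpy as np,cv2
from station import monitor, read_camera, camera_info
from scipy.spatial.transform import Rotation as Ro
def cam(n,s=None):
    c=camera_info(n); f=210/np.tan(np.radians(c['vfov']/2))
    K=np.array([[f,0,c['cx']],[0,f,c['cy']],[0,0,1]])
    if n=='wrist':
        T=np.eye(4);T[:3,:3]=Ro.from_euler('xyz',s['tcp_rot']).as_matrix();T[:3,3]=s['eef_pos'];W=T@c['T_tool_cam']
    else: W=c['world_from_camera']
    return K,c['D'],W
def ray(n,uv,s=None):
    K,D,W=cam(n,s); p=cv2.undistortPoints(np.array([[uv]],float),K,D)[0,0]
    d=W[:3,:3]@np.array([p[0],-p[1],-1.]); return W[:3,3],d/np.linalg.norm(d)
def onz(n,uv,z,s=None):
    o,d=ray(n,uv,s); return o+d*(z-o[2])/d[2]
def two(r1,r2):
    (o1,d1),(o2,d2)=r1,r2
    A=np.stack([d1,-d2],1); t=np.linalg.lstsq(A,o2-o1,rcond=None)[0]
    a,b=o1+d1*t[0],o2+d2*t[1]; return (a+b)/2,np.linalg.norm(a-b)
def proj(n,P,s=None):
    K,D,W=cam(n,s); q=(np.linalg.inv(W)@np.append(P,1))[:3]
    return cv2.projectPoints(np.array([[q[0],-q[1],-q[2]]]),np.zeros(3),np.zeros(3),K,D)[0].ravel()
E
python3 - <<'E'
import cv2
a=cv2.imread('pics/top0.png')[115:290,235:445]; b=cv2.imread('pics/scene0.png')[140:350,200:430]
a=cv2.resize(a,None,fx=2.2,fy=2.2,interpolation=cv2.INTER_CUBIC)[:, :]
a=cv2.resize(cv2.imread('pics/top0.png')[120:280,240:445],(410*195//100,320*195//100),interpolation=cv2.INTER_CUBIC)
cv2.imwrite('pics/c1.png',cv2.resize(cv2.imread('pics/top0.png')[125:275,245:445],(800,600),interpolation=cv2.INTER_CUBIC))
cv2.imwrite('pics/c2.png',cv2.resize(cv2.imread('pics/scene0.png')[150:330,210:430],(733,600),interpolation=cv2.INTER_CUBIC))
E
```

```text
(no output)
```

View pics/c1.png

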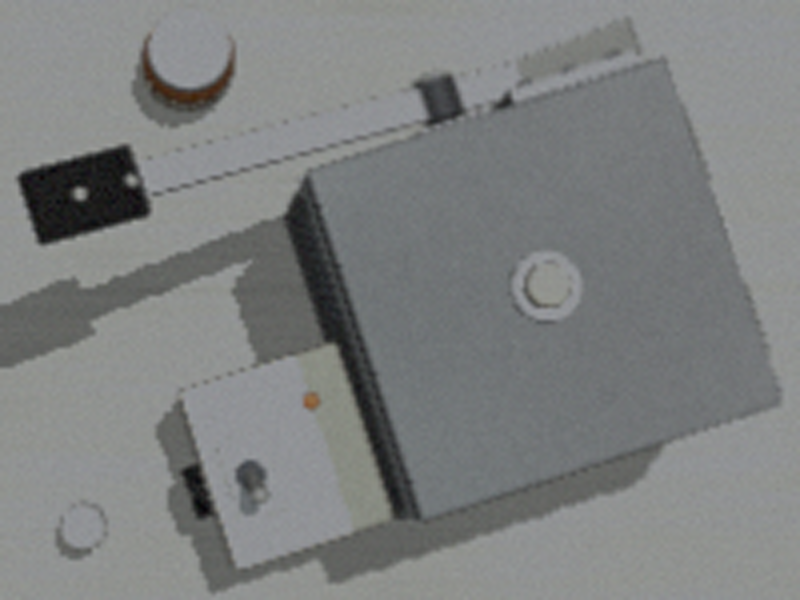

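View pics/c2.png

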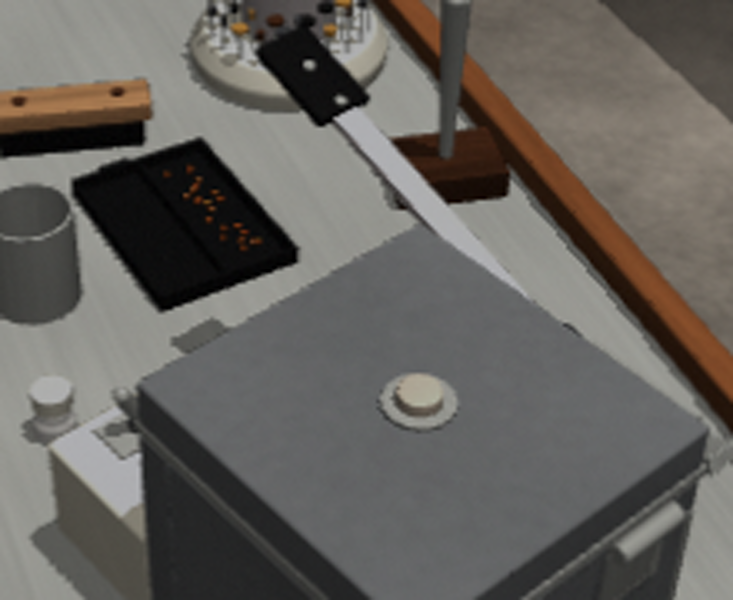

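Top crop: pad corners are (18,177), (130,145), (150,212) and (42,244). Lid corners are (312,178), (663,58), (780,402) and (412,520). The toggle is around (250,480) on the pod, and the pod's front corners are (180,393) and (240,568). Scene crop: the pad centre is about (314,72) and the toggle tip shows at about (122,397).

```bash
cat > m.py <<'E'
from h import *
np.set_printoptions(precision=4,suppress=True)
T=lambda u,v:(245+u/4-.375,125+v/4-.375); S=lambda u,v:(210+u/3.333-.35,150+v/3.333-.35)
L=np.array([onz('top',T(*c),.25) for c in((312,178),(663,58),(780,402),(412,520))])
print('lid',L, [np.linalg.norm(L[i]-L[(i+1)%4]) for i in range(4)])
e=(L[1]-L[0])/2+(L[2]-L[3])/2; yaw=np.arctan2(e[1],e[0]); print('yaw kiln',yaw,np.degrees(yaw))
P=np.array([two(ray('top',T(*a)),ray('scene',S(*b))) [0] for a,b in zip(((18,177),(130,145),(150,212),(42,244)),((258,42),(310,25),(370,97),(318,125)))])
# order of scene corners: try matching by projecting
for c in((18,177),(130,145),(150,212),(42,244)):
    print([ (proj('scene',onz('top',T(*c),z))-[210,150])*3.333 for z in(.27,.285,.30)])
print('pad',two(ray('top',T(85,194.5)),ray('scene',S(314,72))), onz('top',T(85,194.5),.285))
print('pod',[onz('top',T(*c),.105) for c in((180,393),(240,568))])
ex=np.array([np.cos(yaw),np.sin(yaw),0]);ey=np.array([-ex[1],ex[0],0])
pf=np.mean([onz('top',T(*c),.105) for c in((180,393),(240,568))],0); pf[2]=0
C=L.mean(0);C[2]=0
print('kiln C from lid',C,'from pod',pf+ex*(.115+.12))
Kc=pf+ex*(.115+.12)
for nm,o in(('lid',C),('pod',Kc)):
    sp=o+ex*(-.205)+ey*(-.055)+[0,0,.108]
    tip=lambda a:sp+ey*.038*np.sin(a)+[0,0,.038*np.cos(a)]
    for a in(-.45,.45): print(nm,sp,a,tip(a),'c1',(proj('top',tip(a))-[245,125])*4,'c2',(proj('scene',tip(a))-[210,150])*3.333)
print('jar',onz('top',T(83,528),.046),'flux',onz('top',T(190,52),.075))
E
python3 m.py
```

```text
lid [[ 0.6768 -0.1162  0.25  ]
 [ 0.7532 -0.3388  0.25  ]
 [ 0.5362 -0.4079  0.25  ]
 [ 0.464  -0.1765  0.25  ]] [np.float64(0.23536277585778503), np.float64(0.22777239956562179), np.float64(0.2424032112490515), np.float64(0.22113554525385146)]
yaw kiln -1.254448228337797 -71.87458910141916
[array([304.0844,  50.4116]), array([301.8796,  34.1045]), array([299.6359,  17.5207])]
[array([369.32 ,  95.998]), array([366.8396,  78.9351]), array([364.3148,  61.5842])]
[array([320.7506, 119.1814]), array([318.3772, 101.7488]), array([315.9621,  84.0229])]
[array([257.6779,  73.9707]), array([255.5727,  57.2925]), array([253.4312,  40.3322])]
pad (array([0.663 , 0.0242, 0.2819]), np.float64(0.0014600379443270276)) [0.6619 0.0244 0.285 ]
pod [array([ 0.5495, -0.0353,  0.105 ]), array([ 0.4298, -0.0761,  0.105 ])]
kiln C from lid [ 0.6076 -0.2599  0.    ] from pod [ 0.5628 -0.279   0.    ]
lid [ 0.4915 -0.0821  0.108 ] -0.45 [ 0.4758 -0.0873  0.1422] c1 [257.3799 499.2142] c2 [115.8783 393.4254]
lid [ 0.4915 -0.0821  0.108 ] 0.45 [ 0.5072 -0.077   0.1422] c1 [241.7799 452.0863] c2 [155.4339 371.0482]
pod [ 0.4467 -0.1013  0.108 ] -0.45 [ 0.431  -0.1065  0.1422] c1 [286.4273 566.5338] c2 [ 59.6497 430.9925]
pod [ 0.4467 -0.1013  0.108 ] 0.45 [ 0.4624 -0.0962  0.1422] c1 [270.8031 519.2893] c2 [100.7994 407.6577]
jar [0.4562 0.0331 0.046 ] flux [ 0.793  -0.0436  0.075 ]
```

>>> drive_tool(
  commands=[
    [[0, 0, 0, 0.032, -0.03, -0.02, 0], [0, 0, 0, 0.032, -0.03, -0.02, 0], [0, 0, 0, 0.034, -0.0325, -0.01, 0], [0, 0, 0, 0.034, -0.0325, 0, 0], [0, 0, 0, 0.034, -0.0325, 0, 0], [0, 0, 0, 0.034, -0.0325, 0, 0], [0, 0, 0, 0.034, -0.0325, 0, 0], [0, 0, 0, 0.034, -0.0325, 0, 0]],
  ],
)

```text
t: 0.9
eef_pos: [0.3328, -0.2507, 0.4546]
tcp_rot: [3.142, -0.0, 0.223]
ft_force: [0.8, -1.3, 0.4]
grip_width: -0.0003
gripper_force: 0.0
```

>>> drive_tool(
  commands=[
    [[0, 0, 0, 0.034, -0.0325, 0, 0], [0, 0, 0, 0.034, -0.0325, 0, 0], [0, 0, 0, 0.034, -0.0325, 0, 0], [0, 0, 0, 0.034, -0.0325, 0.01, 0], [0, 0, -5.3, 0.003, -0.01, 0.02, 0], [0, 0, 0, 0, 0, 0, 0]],
  ],
)

```text
t: 1.5
eef_pos: [0.4365, -0.0834, 0.4222]
tcp_rot: [-3.138, 0.006, 0.32]
ft_force: [-0.4, -0.4, 0.2]
grip_width: 0.0001
gripper_force: 0.0
```

```bash
python3 - <<'E'
from h import *
s=monitor.get_state();im=read_camera('wrist')[:,:,::-1]
np.save('s1.npy',s,allow_pickle=True)
cv2.imwrite('pics/w1.png',im);print(s['t'],s['eef_pos'],s['tcp_rot'],s['joints'],s['ft_force'])
for P in((.4915,-.0821,.108),(.4758,-.0873,.1422)):print(proj('wrist',P,s))
E
```

```text
1.5 [ 0.43646944 -0.08343872  0.42219523] [-3.13827105  0.0055184   0.319936  ] [-2.14785391e-01  1.01671701e-01  1.80686464e+00  4.84145258e-05
  1.23949708e+00  1.03606820e+00] [-0.42628387 -0.44222775  0.19629184]
[300.27622837 129.76401344]
[302.4753407  155.64806569]
```

View pics/w1.png

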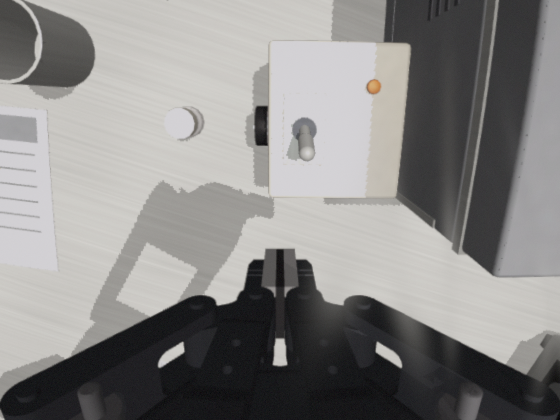

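The wrist view shows the toggle on the pod with its base at about (305,129) and its tip at (306,153), leaning towards the image bottom (kiln -y). That is within a few pixels of the prediction.

```bash
python3 - <<'E'
from h import *
s=np.load('s1.npy',allow_pickle=True).item()
R=Ro.from_euler('xyz',s['tcp_rot']).as_matrix()
for uv,z in(((306,153),.1422),((305,129),.110),((270,195),.105),((270,43),.105)):
    P=onz('wrist',uv,z,s);print(P,R.T@(P-s['eef_pos']))
E
```

```text
[ 0.47848248 -0.08912651  0.1422    ] [0.03963681 0.01954172 0.2797174 ]
[ 0.49340763 -0.08542698  0.11      ] [0.05514557 0.02083064 0.3118282 ]
[ 0.42964955 -0.07562484  0.105     ] [-0.00226584 -0.00850856  0.31724258]
[ 0.54785559 -0.03743595  0.105     ] [ 0.12195063 -0.00758538  0.31655402]
```

>>> drive_tool(
  commands=[
    [[0, 0, 0, 0, 0.009, 0.04, 0], [0, 0, 0, 0, 0.009, 0.04, 0], [0, 0, 0, 0, 0, 0.03, 0], [0, 0, 0, 0, 0, 0.011, 0], [0, 0, 0, 0.01, 0, 0, 0], [0, 0, 0, 0.01, 0, 0, 0], [0, 0, 0, 0.008, 0, 0, 0], [0, 0, 0, 0.008, 0, 0, 0]],
  ],
)

```text
t: 2.35
eef_pos: [0.4777, -0.0909, 0.3051]
tcp_rot: [3.14, -0.002, 0.317]
ft_force: [-2.8, -1.6, 2.6]
grip_width: -0.0002
gripper_force: 1.5
```

>>> drive_tool(
  commands=[
    [[0, 0, 0, 0.006, 0, 0, 0], [0, 0, 0, 0.006, 0, 0, 0], [0, 0, 0, 0.004, 0, 0, 0], [0, 0, 0, 0.002, 0, 0, 0], [0, 0, 0, 0, 0, 0, 0]],
  ],
)

```text
t: 2.85
eef_pos: [0.4908, -0.0864, 0.3036]
tcp_rot: [-3.141, 0.013, 0.319]
ft_force: [-15.2, -8.8, 11.7]
grip_width: -0.0
gripper_force: 10.2
```

```bash
python3 - <<'E'
from h import *
s=monitor.get_state();im=read_camera('wrist')[:,:,::-1]
np.save('s2.npy',s,allow_pickle=True)
cv2.imwrite('pics/w2.png',im);print(s['t'],s['eef_pos'],s['tcp_rot'],s['ft_force'])
E
```

```text
2.85 [ 0.4908023  -0.08642872  0.30363766] [-3.14128507  0.01261006  0.31867459] [-15.20816718  -8.79637384  11.69848445]
```

View pics/w2.png

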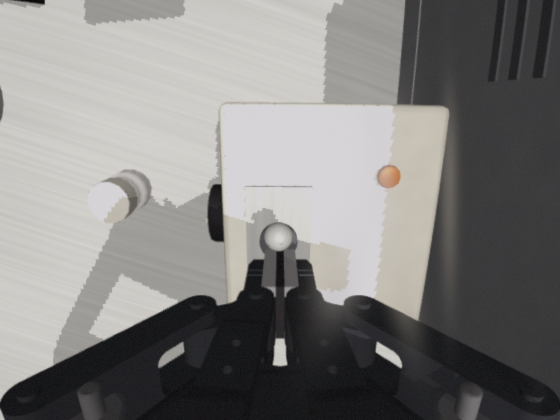

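The toggle tip is now at (278,236), right ahead of the fingers. A sideways push of about 17 N suggests it is on its stop.

```bash
python3 - <<'E'
from h import *
s=np.load('s2.npy',allow_pickle=True).item()
P=onz('wrist',(278,236),.1422,s); print(P,(P-[.4924,-.084,0])@[.95,.311,0])
E
```

```text
[ 0.5082473  -0.07996079  0.1422    ] 0.01631112805753616
```

>>> drive_tool(
  commands=[
    [[0, 0, 0, -0.015, 0, 0, 0], [0, 0, 0, -0.015, 0, 0, 0], [0, 0, 0, 0, 0, -0.03, 0], [0, 0, 0, 0, 0, -0.05, 0], [0, 0, 0, 0, 0, -0.05, 0], [0, 0, 0, 0, 0, -0.05, 0], [0, 0, 0, 0, 0, 0, 0], [0, 0, 0, 0, 0, 0, 0]],
  ],
)

```text
t: 3.7
eef_pos: [0.4648, -0.0948, 0.4845]
tcp_rot: [3.14, -0.003, 0.316]
ft_force: [-0.7, -0.3, -1.3]
grip_width: -0.0001
gripper_force: 0.0
```

```bash
python3 - <<'E'
from h import *
s=monitor.get_state();im=read_camera('wrist')[:,:,::-1]
np.save('s3.npy',s,allow_pickle=True)
print(s['t'],s['eef_pos'],s['tcp_rot'],s['ft_force'])
a=proj('wrist',(.4785,-.089,.1422),s);b=proj('wrist',(.508,-.0795,.1422),s);print('on',a,'off',b)
c=((a+b)/2).astype(int);x,y=max(c[0]-70,0),max(c[1]-60,0);print(x,y)
cv2.imwrite('pics/w3.png',cv2.resize(im[y:y+120,x:x+140],None,fx=4,fy=4,interpolation=cv2.INTER_CUBIC))
E
```

```text
3.7 [ 0.46482162 -0.09475316  0.48451791] [ 3.14029238e+00 -2.91199899e-03  3.16237655e-01] [-0.72724203 -0.28872397 -1.29962711]
on [277.89375201 171.7411966 ] off [277.99766338 138.39058104]
207 95
```

View pics/w3.png

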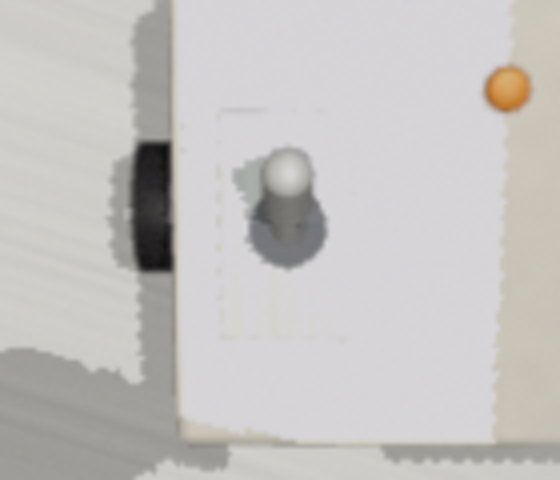

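The toggle tip is at crop (288,172), which is full-image (279,138). That is the predicted off position, so the switch is off. Next is the lever pad.

>>> drive_tool(
  commands=[
    [[0, 0, 0, 0.045, 0.0035, -0.005, 0], [0, 0, 0, 0.045, 0.0035, -0.005, 0], [0, 0, 0, 0.045, 0.0035, 0, 0], [0, 0, 0, 0.045, 0.0035, 0, 0], [5, 0, 0, 0.045, 0.0035, 0, 0], [5, 0, 0, 0, 0, 0, 0], [5, 0, 0, 0, 0, 0, 0], [5, 0, 0, 0, 0, 0, 0]],
  ],
)

```text
t: 4.55
eef_pos: [0.6854, -0.0413, 0.49]
tcp_rot: [-2.786, 0.005, 0.317]
ft_force: [-0.8, -0.1, 0.8]
grip_width: 0.0002
gripper_force: 0.0
```

>>> drive_tool(
  commands=[
    [[0, 0, 0, 0, 0, 0, 0], [0, 0, 0, 0, 0, 0, 0]],
  ],
)

```text
t: 4.75
eef_pos: [0.6847, -0.0418, 0.4916]
tcp_rot: [-2.793, 0.003, 0.316]
ft_force: [-0.3, 0.1, -0.2]
grip_width: 0.0
gripper_force: 0.0
```

```bash
python3 - <<'E'
from h import *
s=monitor.get_state();im=read_camera('wrist')[:,:,::-1]
np.save('s4.npy',s,allow_pickle=True)
cv2.imwrite('pics/w4.png',im)
print(s['t'],s['eef_pos'],s['tcp_rot'],s['joints'],s['ft_force'])
R=Ro.from_euler('xyz',s['tcp_rot']).as_matrix()
for P in ((.6625,.0243,.283),): print(proj('wrist',P,s),R.T@(P-s['eef_pos']))
E
```

```text
4.75 [ 0.68472955 -0.04178839  0.49157294] [-2.79287365  0.00316846  0.31568251] [-0.14226583  0.51067084  1.06886982  0.31356642  1.71682798  1.13515577] [-0.33192571  0.0767331  -0.24033503]
[289.56851682 232.05540733] [4.79434759e-05 5.74096794e-03 2.19844348e-01]
```

View pics/w4.png

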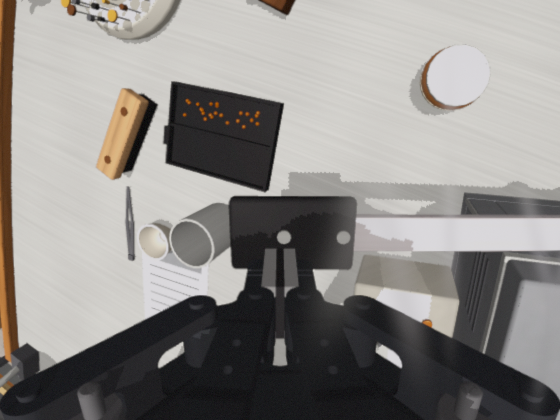

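The pad centre is at (293,233) against a predicted (290,232), and it is square to the tool. I'll touch it first.

>>> drive_tool(
  commands=[
    [[0, 0, 0, 0, 0.003, 0.015, 0], [0, 0, 0, 0, 0.004, 0.015, 0], [0, 0, 0, 0, 0, 0.01, 0], [0, 0, 0, 0, 0, 0.004, 0], [0, 0, 0, 0, 0, 0.002, 0], [0, 0, 0, 0, 0, 0.001, 0]],
  ],
)

```text
t: 5.4
eef_pos: [0.6811, -0.0326, 0.4484]
tcp_rot: [-2.794, -0.0, 0.317]
ft_force: [-3.1, -2.6, 4.9]
grip_width: -0.0
gripper_force: 2.4
```

Contact. Now I'll press along the lever's arc.

>>> drive_tool(
  commands=[
    [[-0.3, 0, 0, 0, -0.001, 0.0014, 0], [-0.6, 0, 0, 0, -0.002, 0.0028, 0], [-0.9, 0, 0, 0, -0.0029, 0.0041, 0], [-1.2, 0, 0, 0, -0.0039, 0.0054, 0], [-1.2, 0, 0, 0, -0.0039, 0.0054, 0], [-1.2, 0, 0, 0, -0.0039, 0.0054, 0]],
  ],
)

```text
t: 6.0
eef_pos: [0.6733, -0.0108, 0.4337]
tcp_rot: [-2.893, -0.004, 0.316]
ft_force: [-3.9, -8.7, 14.9]
grip_width: -0.0003
gripper_force: 8.0
```

```bash
python3 - <<'E'
from h import *
s=monitor.get_state();print(s['t'],s['eef_pos'],s['tcp_rot'],s['ft_force'],s['joints'])
R=Ro.from_euler('xyz',s['tcp_rot']).as_matrix();print('tip',s['eef_pos']+R@[0,0,.173],R.T@s['ft_force'])
E
```

```text
6.0 [ 0.67333247 -0.01082632  0.43373559] [-2.89299283 -0.00437534  0.31571694] [-3.93283583 -8.66618678 14.94377994] [-0.08235905  0.487174    1.23812124  0.23089392  1.51198991  1.14745807]
tip [0.66081317 0.02986375 0.26605558] [ -6.36384014   3.11724603 -16.23794524]
```

>>> drive_tool(
  commands=[
    [[-1.2, 0, 0, -0.0005, -0.0039, 0.0054, 0], [-1.2, 0, 0, -0.0005, -0.0039, 0.0054, 0], [-1.2, 0, 0, -0.0005, -0.0039, 0.0054, 0], [-1.2, 0, 0, -0.0005, -0.0039, 0.0054, 0], [-1.2, 0, 0, 0, -0.0039, 0.0054, 0], [-1.2, 0, 0, 0, -0.0039, 0.0054, 0], [-1.2, 0, 0, 0, -0.0039, 0.0054, 0], [-1.2, 0, 0, 0, -0.0039, 0.0054, 0]],
  ],
)

```text
t: 6.8
eef_pos: [0.6609, 0.0246, 0.3975]
tcp_rot: [-3.063, -0.009, 0.316]
ft_force: [-1.5, -8.1, 14.7]
grip_width: 0.0004
gripper_force: 7.6
```

```bash
cat > st.py <<'E'
from h import *
s=monitor.get_state();print(s['t'],s['eef_pos'],s['tcp_rot'],s['joints'])
R=Ro.from_euler('xyz',s['tcp_rot']).as_matrix();print('tip',s['eef_pos']+R@[0,0,.173],R.T@s['ft_force'])
E
python3 st.py; python3 - <<'E'
from h import *
cv2.imwrite('pics/w5.png',read_camera('wrist')[:,:,::-1])
E
```

```text
6.8 [0.6608581  0.02462657 0.3974699 ] [-3.06344481 -0.00890722  0.3155442 ] [0.00297614 0.46488019 1.35538681 0.07924112 1.33763675 1.23893304]
tip [0.65812716 0.03794232 0.22500473] [ -3.77702313   6.05465355 -15.21768327]
```

View pics/w5.png

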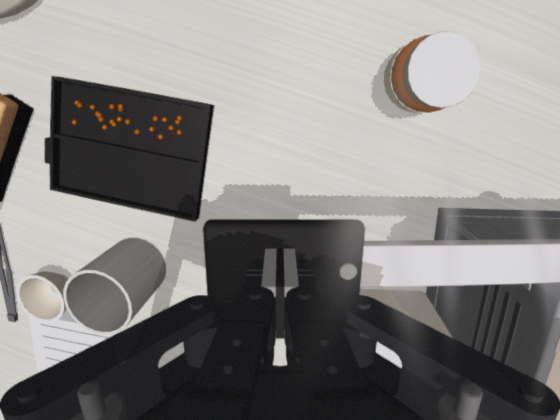

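The fingertips sit centred on the pad (pad about 205–363 px, fingers at 280), with no slip. I'll go on.

>>> drive_tool(
  commands=[
    [[-1.2, 0, 0, 0, -0.0039, 0.0054, 0], [-1.2, 0, 0, 0, -0.0039, 0.0054, 0], [-1.2, 0, 0, 0, -0.0039, 0.0054, 0], [-1.2, 0, 0, 0, -0.0039, 0.0054, 0], [-1.2, 0, 0, 0, -0.0039, 0.0054, 0], [-1.2, 0, 0, 0, -0.0039, 0.0054, 0], [-1.2, 0, 0, 0, -0.0039, 0.0054, 0], [-1.2, 0, 0, 0, -0.0039, 0.0054, 0]],
  ],
)

```text
t: 7.65
eef_pos: [0.6515, 0.0547, 0.3542]
tcp_rot: [3.052, -0.008, 0.317]
ft_force: [-0.8, -7.6, 13.7]
grip_width: 0.0002
gripper_force: 6.3
```

```bash
python3 st.py
```

```text
7.65 [0.6514837  0.05466698 0.35417244] [ 3.05214997 -0.00809919  0.31653152] [ 0.0849839   0.46967727  1.45861681 -0.09191914  1.18631495  1.37295875]
tip [0.65762    0.0404161  0.18186963] [ -3.00665023   8.12088646 -13.02339984]
```

>>> drive_tool(
  commands=[
    [[-1.2, 0, 0, -0.0003, -0.0034, 0.0054, 0], [-1.2, 0, 0, -0.0003, -0.0034, 0.0054, 0], [-1.2, 0, 0, -0.0003, -0.0034, 0.0054, 0], [-1.2, 0, 0, 0, -0.0034, 0.0054, 0], [-1.2, 0, 0, 0, -0.0035, 0.0054, 0], [-1.2, 0, 0, 0, -0.0035, 0.0054, 0], [-1, 0, 0, 0, -0.003, 0.0045, 0]],
  ],
)

```text
t: 8.35
eef_pos: [0.6453, 0.0731, 0.3131]
tcp_rot: [2.913, -0.008, 0.317]
ft_force: [1.4, -2.9, 9.2]
grip_width: -0.0
gripper_force: 4.0
```

```bash
python3 st.py
```

```text
8.35 [0.64529239 0.07314421 0.31308988] [ 2.91310961 -0.00822149  0.31744477] [ 0.14464312  0.49240013  1.5380332  -0.2545878   1.07690945  1.51628706]
tip [0.65883958 0.0363499  0.14459165] [ 0.5238531   5.20711816 -8.2734483 ]
```

>>> drive_tool(
  commands=[
    [[-0.8, 0, 0, 0, -0.002, 0.0036, 0], [-0.6, 0, 0, 0, -0.0015, 0.0027, 0], [-0.4, 0, 0, 0, -0.001, 0.002, 0], [-0.2, 0, 0, 0, -0.0003, 0.0015, 0], [0, 0, 0, 0, 0, 0.001, 0], [0, 0, 0, 0, 0, 0, 0]],
  ],
)

```text
t: 8.95
eef_pos: [0.6443, 0.0762, 0.3022]
tcp_rot: [2.882, -0.008, 0.317]
ft_force: [-2.1, 1.7, 11.8]
grip_width: 0.0001
gripper_force: 6.2
```

```bash
python3 st.py
```

```text
8.95 [0.64432475 0.0761844  0.30217268] [ 2.88158609 -0.00829148  0.31699679] [ 0.15636779  0.50115119  1.55583879 -0.29482645  1.05308888  1.5539149 ]
tip [0.6595057  0.03435645 0.13499325] [ -1.3695682    0.8229976  -12.02852368]
```

>>> drive_tool(
  commands=[
    [[0, 0, 0, 0, 0, 0.001, 0], [0, 0, 0, 0, 0, 0.001, 0], [0, 0, 0, 0, 0, 0, 0], [0, 0, 0, 0, 0, 0, 0]],
  ],
)

```text
t: 9.35
eef_pos: [0.6442, 0.0761, 0.302]
tcp_rot: [2.882, -0.01, 0.317]
ft_force: [-4.7, 3.7, 19.9]
grip_width: -0.0
gripper_force: 10.2
```

```bash
python3 st.py; python3 - <<'E'
from h import *
a=read_camera('scene');b=read_camera('top')
cv2.imwrite('pics/end.png',np.hstack([a[60:400,190:480],b[80:320,150:470].repeat(1,0)[:240].copy() if 0 else cv2.copyMakeBorder(b[80:320,150:460],0,100,0,0,cv2.BORDER_CONSTANT)])[:,:,::-1])
E
```

```text
9.35 [0.64423749 0.07606146 0.30199487] [ 2.88165213 -0.00954841  0.31676167] [ 0.15614402  0.50091443  1.55675998 -0.29484085  1.05122347  1.55442884]
tip [0.65960487 0.03430589 0.13481438] [ -3.13440783   0.2826968  -20.56934399]
```

View pics/end.png

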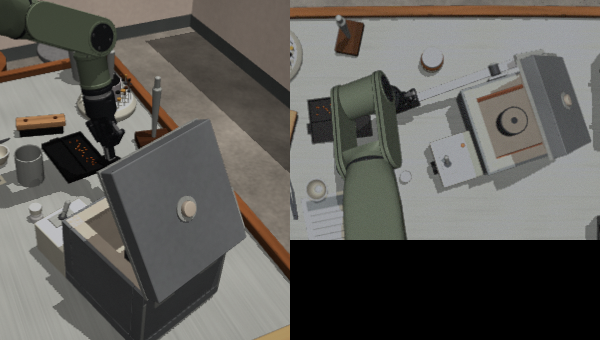

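The lid stands wide open, clear of the arm. The lever is on its stop: it did not move when the push went from 12 to 20 N. The toggle is off and the bystanders have not moved.

```bash
python3 -c "
from station import ctrl;print(ctrl.job_done())"
```

```text
the job is handed in; nothing more can be done
None
```

The mains switch is off, the lid is fully open and the lever is still held down on its stop with about 20 N; the job was handed in at about 9.5 s, and nothing else on the bench looked moved in the last pictures.

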